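# Load a lens into the indexing dial of the lens tester and click it round to the test head

## Task

Take the tall lens out of the tray and seat it in the empty nest at the tester's loading place, the one that a single clockwise click brings in front of the test head: ease it in and turn it lightly against the spring of the drive tongue until the tongue springs up into its slot and the lens sits fully home by itself when let go. Then turn the dial by its centre knob exactly one click clockwise, so that the lens stands in front of the test head, and let go. Be gentle, never force the lens, and leave the other lenses and the things around as they are.

Things in the scene. Friction and masses are not known exactly. Their poses are not given: they have to be found in the camera images.
- lens_mid (a point): Middle (24 mm above the underside) of the tall lens: black round barrel 48 mm tall, upright in one of the tray's three pockets; the other two lenses there are only 31 mm tall. Spigot 28.4 mm wide up to 14 mm, flange 38 mm wide from 14 to 18 mm, above it a barrel 26 mm wide to be gripped from above. About 90 g. z up; x along the slot under it, which two bright marks on the top ring also show.
- lens_foot (a point): Centre of the tall lens's underside (in the tray 6 mm above the bench, 6 mm deep in its pocket). Across the underside runs a slot along this point's x axis, 6.8 mm wide and 7 mm deep, open at both ends, which must take the nest's drive tongue; either way round will do.
- lens_tray: Grey tray, 50 x 146 x 12 mm, fixed to the bench, with three shallow square pockets (32 mm wide, 6 mm deep) in a row 47 mm apart along its y axis; origin at the centre of its underside. The lenses may be in any order.
- index_table: Lens tester, fixed to the bench: grey round base, 182 mm wide, with the dial on it and a white test head (40 x 48 mm, top at 90 mm) beside it. Origin on the dial's axis at bench height, z up; the loading place lies along its -x axis, 65 mm from the axis; the test head stands one click (60 degrees) clockwise of it seen from above, its lens tube 0.095 m, its housing 0.116 to 0.156 m from the axis.
- dial (a joint): Turn of the dial, rad: 0 at the start, grows clockwise seen from above. Aluminium disc 176 mm wide, top 38 mm above the bench, six nests 60 degrees apart on a 65 mm radius. A sprung roller in a star wheel under it holds it at every 1.047 rad: it resists with about 0.3 N m at first, less towards half way, and beyond half way pulls the dial into the next click once let go.
- knob (a point): Middle of the black bar of the centre knob, on the dial's axis, 66 mm above the bench: bar 50 mm long along the point's y axis, 14 mm thick along its x axis (which at the start points away from the loading place), 32 mm tall (50 to 82 mm above the bench). It is fixed to the dial and turns it.
- pocket (a point): Centre of the mouth of the empty nest to be loaded, level with its rim, 58 mm above the bench; goes round with the dial; x axis points to the dial's axis, z up. Tube 20 mm high, 40 mm outer and 30 mm inner width, mouth flared to 34 mm over the top 3.5 mm. A lens fully home has its flange on the rim, its middle 10 mm above this point. The next two nests clockwise hold lenses (tops at 92 mm).
- tongue_top (a point): Centre of the top of the drive tongue in the same nest, 8.5 mm below the rim: a flat steel bar 5 mm wide, 22 mm long, across the nest. It is sprung (3 N at first, 5.2 N when 5.5 mm down), so a lens whose slot is out of line rides about 5.5 mm too high and is pushed up again when let go. The slot takes it when in line to about 0.15 rad. This point's axes are the dial's, not the tongue's: see nest_rim.
- nest_rim (a point): Point on the same nest's rim nearest the dial's axis, 19 mm from the nest's centre. The nest is a spindle that stands where the last test left it: its tongue may lie up to 1.1 rad either way from the line from the nest's centre to this point, and this angle is not measured. A brake of 0.25 N m holds the nest against turning. The point belongs to the dial and does not turn with the nest.
- short_lens_a: A short lens in the tray, 31 mm tall, otherwise like the tall one; origin at the centre of its underside. To be left alone.
- short_lens_b: The other short lens in the tray, 31 mm tall; origin at the centre of its underside. To be left alone.
- flux: White bottle with a red pointed cap, 44 mm wide, 140 mm tall, left of the tester; origin at the centre of its underside. To be left alone.
- lens_cap: Black round lens cap, 22 mm wide, 10 mm tall, lying near the bench's front edge; to be left alone.

How it is judged (in metres and radians):
On the way:
1. the tall lens sits fully home in the nest at the loading place, let go, before the dial is turned (z of lens_mid in the frame of pocket below 0.012 m and horizontal distance between lens_mid and pocket below 0.003 m and angle between lens_mid's own z axis and vertical below 0.09 rad and contact force between tall_lens and the arm below 0.1 N and contact force between tall_lens and the fingers below 0.1 N and value of joint dial between -0.1 and 0.1 rad), for 0.2 s.
At the end, for the whole second after the job is handed in: The tall lens sits fully home in its nest (its middle at most 12 mm above the rim's centre, where fully home is 10 mm; within 3 mm sideways; tilted less than 5 degrees) and the dial rests in its next click clockwise (1.047 rad, within 0.06 rad) (z of lens_mid in the frame of pocket below 0.012 m and horizontal distance between lens_mid and pocket below 0.003 m and angle between lens_mid's own z axis and vertical below 0.09 rad and value of joint dial between 0.987 and 1.107 rad and velocity of joint dial between -0.05 and 0.05 rad/s); the robot touches nothing.
It fails at once if the lens is forced: pressed on the tester with more than 40 N (contact force between tall_lens and index_table above 40 N).
It fails at once if the dial is turned clockwise while the lens is not fully home in its nest (value of joint dial above 0.3 rad and (z of lens_mid in the frame of pocket above 0.013 m or horizontal distance between lens_mid and pocket above 0.004 m)).
It fails at once if the dial is turned more than one click (past 1.45 rad) (value of joint dial above 1.45 rad).
It fails at once if the dial is turned backwards by more than a third of a click (value of joint dial below -0.35 rad).
It fails at once if another lens in the tray, the bottle or the lens cap is moved by more than 20 mm (distance of any of short_lens_a, short_lens_b, flux, lens_cap from where it was at the start of the episode above 0.02 m).
It also fails if it takes over 72 s, if anything falls off the work surface, if the arm or the gripper's body presses on something with over 40 N, if the wrist force passes 120 N, or if a joint passes its speed limit or range.

## Robot

A 6-joint arm with a two-finger parallel gripper is mounted at the origin on a cart in front of the work surface, level with it; the furniture and walls round the work are solid. World frame = base frame: x ahead of the robot, y to its left, z up, the work surface at z = 0. Lengths are in mm, angles in degrees, forces in N, time in s.
With the tool pointing down it reaches from about 250 to 775 mm from the base axis. Payload 4 kg.
Tool frame: the origin (TCP) lies at the very end of the fingers, on their centre line; the grasp point (between the pads) lies manip.grasp_offset behind it (manip.grasp_offset is the distance from the TCP to the grasp point, in mm); z points along the fingers, y is the direction in which the jaws open and shut (so a half turn about z gives the same grasp; the last joint's range is limited). The gripper opens to 85 mm and grips with 20 to 120 N. Pads are 22 mm wide; open, the fingers measure 114 mm over their backs; the gripper's body (76 mm by 85 mm) begins 54 mm behind the grasp point. The pads swing forward as they close: fully open they stand 13 mm farther back than shut.
Start: joints at [-77.928, 4.996, 78.535, -0, 96.463, -5.907], TCP at [169.768, -523.16, 231.341] pointing down, gripper open.
Joint ranges: [-177.83, 177.83], [-43.37, 116.18], [15.69, 146.23], [-61.86, 241.86], [9.47, 152.12], [-147.06, 147.06]. Speed limits (degrees/s): [159.86, 159.86, 180, 180, 180, 180].

## Interface

Orientations are given as a 3x3 rotation matrix whose columns are the frame's x, y, z axes.
In Python, from station import manip gives the robot as it stands. The module is installed in compiled form; this text tells all that it offers.
- The arm moves only by the tool drive_tool, never from a script. Its argument "deltas" is a list of rows, each an object with "translation": the shift along the tool's x, y, z in m, a list of three; "angular": the turn, a rotation vector about the tool's x, y, z in degrees, a list of three; "jaw": the finger opening in m, from 0 to 0.0854. In form: [{"translation": [tx, ty, tz], "angular": [wx, wy, wz], "jaw": jaw}, ...]. A call has 1 to 5 rows; each row is the pose to reach, as a shift and turn from the pose commanded when the call began, along the tool's axes at that moment; what a row does not reach only later rows make up. A row lasts 1/12 s, in which the tool goes at most 41.7 mm and 7.16 degrees, less where a joint would pass 70% of its speed; a pose out of reach is approached as far as the arm can. A call with a gripper value outside its range is refused whole. The fingers move at their own pace and stop on an object; "newtons" is the grip in N (left out, the last holds). Time passes only in rows, so rows that repeat a pose let the fingers close. It gives the time, the measured TCP pose, the force and the opening at its end, in the units of the state.
- manip.read_state(): the state, without advancing time (a new reading comes with each control period).
- manip.snapshot(name): name is "side" or "top" or "wrist"; returns the picture (420x560x3 uint8, red, green, blue); there is no depth.
- manip.get_calibration(name): a dict with "fx", "fy", "cx", "cy" (pixels), "R" (3x3) and "t" (3): a world point X has camera coordinates R X + t; the wrist camera has in their place "hand_eye" (4x4, takes a point from camera to tool coordinates, whose origin is the TCP and whose axes are the flange's). Camera axes: x right, y down, z forward; pixel columns grow to the right and rows downward; lengths in mm; the calibration is good to about 2 mm. A picture is of the moment at which its call begins: read the wrist's pose just before it. get_calibration takes no time and is no camera call.
- manip.sign_off(): hands the job in, once; it reports no verdict.
The state is a dict: "t": time; "joint_pos": joint angles; "dq": joint speeds; "joint_torque": joint torques, N m; "ee_pos": TCP position; "tool_rot": TCP orientation; "ft_force": force on the tool from outside, world axes, zero at the start; "ft_torque": the same for the moment, N m; "width": finger opening in mm.
Only numpy, scipy, OpenCV 4.12 (cv2) and the standard library are available. Lean on these libraries where they do the work, as an engineer would, in place of code of your own. Each camera call takes 0.05 s, during which the arm holds its last target. There are 200 camera calls.

## Working session

There is one attempt and no reset: what is moved stays moved. The work goes in short steps, Python scripts to look and compute and a tool call to move; the robot and the scene stay as the last step left them, time stands still between calls to the robot, and variables do not carry over. Pictures are saved under pics/ and viewed, about 8 in all and at most 12, crops included, and the job is handed in when it is done.

Besides the shell and the picture viewer there is one more tool, called by a JSON object that holds its "op" and its "data". drive_tool: Moves the arm, as the interface text tells. Its arguments: {"type":"object","properties":{"deltas":{"type":"array"},"newtons":{"type":"number"}},"required":["deltas"]}

```bash
mkdir -p pics; python3 - <<'E'
from station import manip
import cv2,numpy as np
np.set_printoptions(precision=4,suppress=True)
s=manip.read_state();print(s['t'],s['ee_pos'],s['tool_rot'],s['width'],manip.grasp_offset)
for n in("top","side","wrist"):
    im=manip.snapshot(n);cv2.imwrite(f"pics/{n}0.png",im[:,:,::-1]);c=manip.get_calibration(n);print(n,c)
a=cv2.imread("pics/top0.png");b=cv2.imread("pics/side0.png")
E
```

```text
0.0 [ 169.637  -522.6582  230.1141] [[ 0.9512  0.3086 -0.0005]
 [ 0.3086 -0.9512  0.0022]
 [ 0.0003 -0.0023 -1.    ]] 85.44148136891837 18.700000000000003
top {'fx': 394.3666749963705, 'fy': 394.3666749963705, 'cx': 280.9835934688925, 'cy': 207.7128172722323, 'R': array([[-0.0003, -1.    , -0.0084],
       [-0.9971,  0.001 , -0.0767],
       [ 0.0767,  0.0084, -0.997 ]]), 't': array([  25.9312,  431.8127, 1264.2276])}
side {'fx': 518.7638437360413, 'fy': 518.7638437360413, 'cx': 272.1441000826756, 'cy': 210.40989141705336, 'R': array([[ 0.9136, -0.4061, -0.0223],
       [-0.1824, -0.3601, -0.9149],
       [ 0.3635,  0.8399, -0.403 ]]), 't': array([-377.2236,  132.5096, 1198.359 ])}
wrist {'fx': 368.4689687544177, 'fy': 368.4689687544177, 'cx': 285.73860128001724, 'cy': 207.05379006157924, 'hand_eye': array([[   0.    ,   -0.9634,   -0.2679,   67.67  ],
       [   1.    ,    0.    ,    0.0001,   -0.0951],
       [  -0.0001,   -0.2679,    0.9634, -141.4459],
       [   0.    ,    0.    ,    0.    ,    1.    ]])}
```

View pics/top0.png

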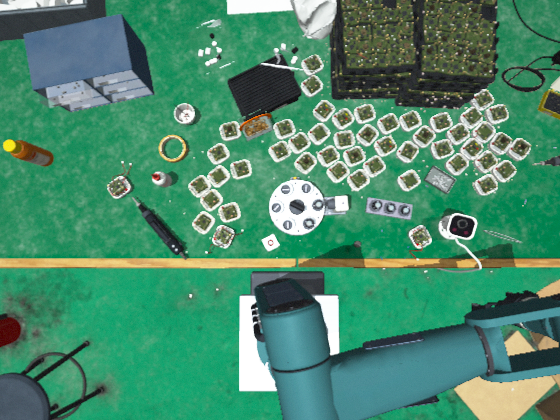

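View pics/side0.png

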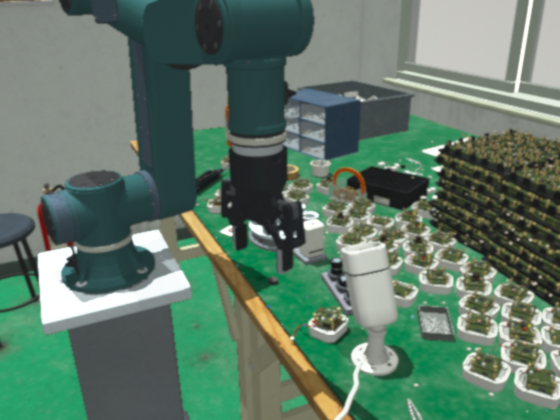

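The top view shows the dial at about (298,207), the white test head at (338,205), the tray at (390,208), the bottle at (160,179). The side view shows the arm hiding the tester. I'll enlarge the top view.

```bash
cat > h.py <<'E'
from station import manip
import cv2,numpy as np
np.set_printoptions(precision=2,suppress=True)
def ray(name,uv,z,st=None):
    """pixel -> world point on plane z"""
    c=manip.get_calibration(name)
    d=np.array([(uv[0]-c['cx'])/c['fx'],(uv[1]-c['cy'])/c['fy'],1.])
    if name=='wrist':
        T=c['hand_eye'];R=st['tool_rot'];o=np.array(st['ee_pos'])+R@T[:3,3];d=R@T[:3,:3]@d
    else:
        R=c['R'];o=-R.T@c['t'];d=R.T@d
    return o+d*(z-o[2])/d[2]
def proj(name,X,st=None):
    c=manip.get_calibration(name)
    if name=='wrist':
        T=c['hand_eye'];R=np.array(st['tool_rot']);p=T[:3,:3].T@(R.T@(np.array(X)-st['ee_pos'])-T[:3,3])
    else: p=c['R']@X+c['t']
    return np.array([c['fx']*p[0]/p[2]+c['cx'],c['fy']*p[1]/p[2]+c['cy']])
def shot(name,f):
    st=manip.read_state();im=np.ascontiguousarray(manip.snapshot(name)[:,:,::-1]);cv2.imwrite('pics/'+f,im);return st,im
E
python3 - <<'E'
from h import *
a=cv2.imread("pics/top0.png")
cv2.imwrite("pics/top0c.png",cv2.resize(a[165:245,260:420],None,fx=5,fy=5,interpolation=cv2.INTER_CUBIC))
for n,uv,z in(("dial",(298,207),38),("traymid",(390,208),12),("head",(338,205),90),("base?",(289,345),0),("bottle",(160,179),100),("cap",(270,242),5)):print(n,ray("top",uv,z))
E
```

```text
dial [432.42 -28.86  38.  ]
traymid [ 430.91 -328.87   12.  ]
head [ 434.35 -149.41   90.  ]
base? [-8.1   0.25  0.  ]
bottle [513.93 395.3  100.  ]
cap [320.77  61.56   5.  ]
```

View pics/top0c.png

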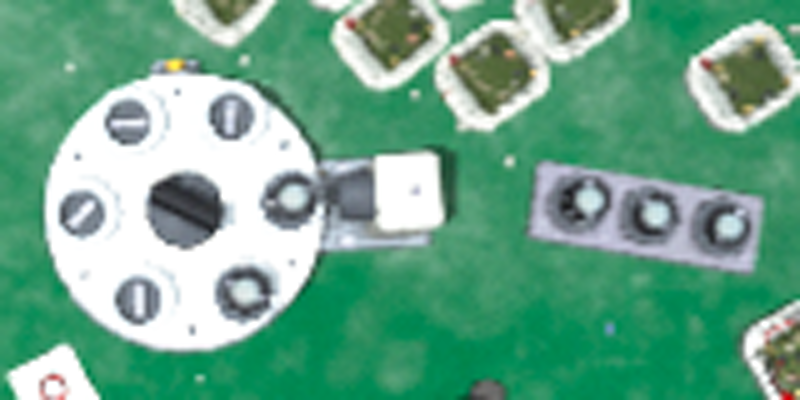

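Right is −y and up is +x here. The loading nest is at crop (232,117), 60° counter-clockwise of the test head. Nests with lenses are at (290,198) and (245,292). The tray lenses are at (580,200), (655,215) and (725,225). Moving to look at the tray with the wrist camera.

{"op": "drive_tool", "data": {"deltas": [{"translation": [0.06, -0.184, 0], "angular": [0, 0, 0], "jaw": 0.085}, {"translation": [0.06, -0.184, 0], "angular": [0, 0, 0], "jaw": 0.085}, {"translation": [0.06, -0.184, 0], "angular": [0, 0, 0], "jaw": 0.085}, {"translation": [0.06, -0.184, 0], "angular": [0, 0, 0], "jaw": 0.085}, {"translation": [0.06, -0.184, 0], "angular": [0, 0, 0], "jaw": 0.085}]}}

```text
t: 0.57
ee_pos: [169.8, -326.4, 230.8]
tool_rot: [[0.951, 0.309, -0.0], [0.309, -0.951, 0.002], [0.001, -0.002, -1.0]]
ft_force: [0.6, 0.4, 0.1]
width: 85.3
```

{"op": "drive_tool", "data": {"deltas": [{"translation": [0.247, 0.08, 0.1], "angular": [0, 0, 0], "jaw": 0.085}, {"translation": [0.247, 0.08, 0.1], "angular": [0, 0, 0], "jaw": 0.085}, {"translation": [0.247, 0.08, 0.1], "angular": [0, 0, 0], "jaw": 0.085}, {"translation": [0.247, 0.08, 0.1], "angular": [0, 0, 0], "jaw": 0.085}, {"translation": [0.247, 0.08, 0.1], "angular": [0, 0, 0], "jaw": 0.085}]}}

```text
t: 0.98
ee_pos: [366.2, -328.8, 155.7]
tool_rot: [[0.951, 0.309, 0.0], [0.309, -0.951, -0.001], [0.0, 0.001, -1.0]]
ft_force: [-0.6, -1.0, 0.7]
width: 85.2
```

{"op": "drive_tool", "data": {"deltas": [{"translation": [0.06, 0.02, 0.025], "angular": [0, 0, 0], "jaw": 0.085}, {"translation": [0.06, 0.02, 0.025], "angular": [0, 0, 0], "jaw": 0.085}, {"translation": [0.06, 0.02, 0.025], "angular": [0, 0, 0], "jaw": 0.085}]}}

```text
t: 1.23
ee_pos: [430.4, -328.0, 127.3]
tool_rot: [[0.95, 0.313, -0.003], [0.313, -0.95, 0.005], [-0.001, -0.005, -1.0]]
ft_force: [0.4, 1.0, -0.1]
width: 85.1
```

```bash
python3 - <<'E'
from h import *
st,im=shot('wrist','w1.png');print(st['t'],st['ee_pos'],st['tool_rot'],st['joint_pos'])
E
```

```text
1.2333 [ 430.42 -328.    127.35] [[ 0.95  0.31 -0.  ]
 [ 0.31 -0.95  0.  ]
 [-0.   -0.01 -1.  ]] [-43.37   6.59  88.72   0.09  85.    28.41]
```

View pics/w1.png

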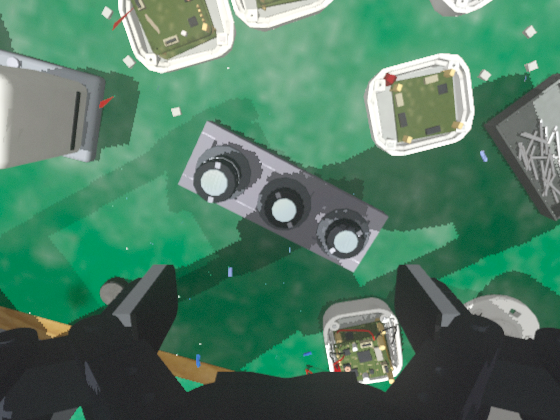

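The wrist view shows the three lenses: (217,180), the largest and so the tall one, then (284,208) and (345,240). Now I measure the tall lens and its marks.

```bash
python3 - <<'E'
from h import *
st=manip.read_state();im=cv2.imread('pics/w1.png');g=cv2.cvtColor(im,cv2.COLOR_BGR2GRAY);hsv=cv2.cvtColor(im,cv2.COLOR_BGR2HSV)
# bright glass discs
m=((g>150)&(hsv[...,1]<60)).astype(np.uint8)
n,l,s,c=cv2.connectedComponentsWithStats(m)
for i in range(1,n):
    if 170<c[i][0]<390 and 130<c[i][1]<270 and s[i][4]>6: print(s[i],c[i],ray('wrist',c[i],54,st),ray('wrist',c[i],37,st))
# tray by colour: greyish (low sat) outline corners
m=((hsv[...,1]<50)&(g>80)&(g<150)).astype(np.uint8);m[:110]=0;m[280:]=0;m[:,:165]=0;m[:,400:]=0
m=cv2.morphologyEx(m,cv2.MORPH_OPEN,np.ones((3,3)));m=cv2.morphologyEx(m,cv2.MORPH_CLOSE,np.ones((25,25)))
cs=max(cv2.findContours(m,0,2)[0],key=cv2.contourArea);r=cv2.minAreaRect(cs);b=cv2.boxPoints(r)
w=np.array([ray('wrist',p,12,st) for p in b]);print(w,w.mean(0),np.linalg.norm(w-np.roll(w,1,0),axis=1))
cv2.imwrite('pics/w1c.png',cv2.resize(im[140:220,175:395],None,fx=3.6,fy=3.6,interpolation=cv2.INTER_CUBIC))
big=cv2.resize(im[145:215,180:250],None,fx=7,fy=7,interpolation=cv2.INTER_CUBIC);cv2.imwrite('pics/w1d.png',big)
E
```

```text
[ 178  121  122   96 2599] [233.81 167.62] [ 448.85 -289.22   54.  ] [ 445.35 -287.74   37.  ]
[209 157   5   3  11] [211. 158.] [ 450.15 -274.91   54.  ] [ 446.75 -272.31   37.  ]
[215 162   6   7  35] [217.31 165.  ] [ 447.31 -279.53   54.  ] [ 443.69 -277.29   37.  ]
[201 169  26  34 585] [213.41 183.17] [ 436.01 -280.19   54.  ] [ 431.5  -278.01   37.  ]
[272 199  24  23 440] [283.42 209.86] [ 433.31 -325.14   54.  ] [ 428.59 -326.5    37.  ]
[315 213  10   9  40] [319.07 216.82] [ 435.93 -347.29   54.  ] [ 431.41 -350.39   37.  ]
[337 229  42  43 408] [358.53 253.49] [ 420.91 -379.02   54.  ] [ 415.2  -384.61   37.  ]
[329 231  29  23 447] [344.4  241.93] [ 425.4  -367.82   54.  ] [ 420.06 -372.53   37.  ]
[357 231   5   6  15] [358.87 233.47] [ 433.46 -374.36   54.  ] [ 428.75 -379.59   37.  ]
[[ 415.6  -255.41   12.  ]
 [ 464.42 -265.28   12.  ]
 [ 443.55 -402.76   12.  ]
 [ 390.35 -399.09   12.  ]] [ 428.48 -330.64   12.  ] [145.88  49.81 139.06  53.32]
```

View pics/w1d.png

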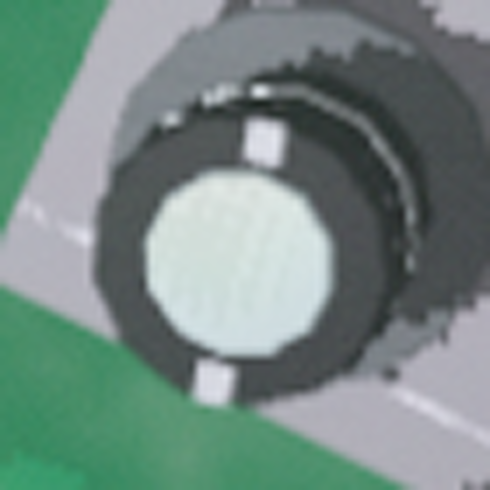

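Marks are at about px (218,165.4) and (210.4,199.7), with the lens centre at (214.3,182.5). Centre spacing to the next lens comes out near 47 mm, as it should. Next I look at the nest before grasping.

{"op": "drive_tool", "data": {"deltas": [{"translation": [0.06, -0.12, -0.045], "angular": [0, 0, 0], "jaw": 0.085}, {"translation": [0.121, -0.243, -0.045], "angular": [0, 0, 0], "jaw": 0.085}, {"translation": [0.121, -0.243, -0.045], "angular": [0, 0, 0], "jaw": 0.085}, {"translation": [0.121, -0.243, -0.045], "angular": [0, 0, 0], "jaw": 0.085}, {"translation": [0.121, -0.243, -0.045], "angular": [0, 0, 0], "jaw": 0.085}]}}

```text
t: 1.7
ee_pos: [456.9, -126.6, 168.4]
tool_rot: [[0.952, 0.307, 0.001], [0.307, -0.952, -0.001], [0.001, 0.001, -1.0]]
ft_force: [1.6, -0.0, 0.5]
width: 85.0
```

{"op": "drive_tool", "data": {"deltas": [{"translation": [0.025, -0.05, 0.01], "angular": [0, 0, 0], "jaw": 0.085}, {"translation": [0.025, -0.05, 0.01], "angular": [0, 0, 0], "jaw": 0.085}, {"translation": [0.025, -0.05, 0.01], "angular": [0, 0, 0], "jaw": 0.085}]}}

```text
t: 1.95
ee_pos: [465.3, -69.6, 157.5]
tool_rot: [[0.95, 0.313, 0.0], [0.313, -0.95, 0.001], [0.0, -0.001, -1.0]]
ft_force: [-0.4, 0.4, -0.2]
width: 85.2
```

```bash
python3 - <<'E'
from h import *
st0=manip.read_state()
st,im=shot('wrist','w2.png');print(st['t'],st['ee_pos'],st['tool_rot'])
np.save('w2R.npy',st['tool_rot']);np.save('w2p.npy',st['ee_pos'])
s1=dict(ee_pos=np.array([430.42,-328,127.35]),tool_rot=np.array([[.95,.313,-.003],[.313,-.95,.005],[-.001,-.005,-1]]))
a=ray('wrist',(218,165.4),54,s1);b=ray('wrist',(210.4,199.7),54,s1);c=ray('wrist',(214.3,182.5),54,s1)
print(a,b,c,np.degrees(np.arctan2(*(a-b)[1::-1])),np.linalg.norm(a-b))
cv2.imwrite('pics/w2v.png',cv2.resize(im[0:330],(800,471),interpolation=cv2.INTER_CUBIC))
E
```

```text
1.95 [465.31 -69.61 157.48] [[ 0.95  0.31  0.  ]
 [ 0.31 -0.95  0.  ]
 [ 0.   -0.   -1.  ]]
[ 449.34 -279.38   54.  ] [ 427.83 -280.56   54.  ] [ 438.77 -280.01   54.  ] 3.140229233658525 21.545863529467606
```

View pics/w2v.png

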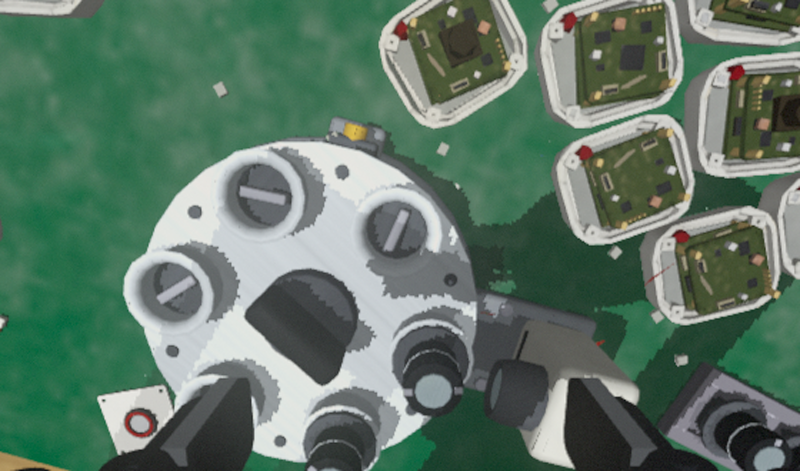

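The loading nest is at view (402,227), px (281,159), and its tongue runs from about (390,249) to (408,211). I measure the tongue, rim and knob numerically.

```bash
python3 - <<'E'
from h import *
st=dict(ee_pos=np.load('w2p.npy'),tool_rot=np.load('w2R.npy'));im=cv2.imread('pics/w2.png');g=cv2.cvtColor(im,cv2.COLOR_BGR2GRAY)
x0,y0=250,125
c=g[y0:y0+70,x0:x0+65]
big=cv2.resize(c,None,fx=8,fy=8,interpolation=cv2.INTER_CUBIC)
m=(big>125).astype(np.uint8);n,l,s,ce=cv2.connectedComponentsWithStats(m)
for i in range(1,n):
    if s[i][4]>500:
        cs=max(cv2.findContours((l==i).astype(np.uint8),0,2)[0],key=cv2.contourArea);r=cv2.minAreaRect(cs);b=cv2.boxPoints(r)/8+[x0-.44,y0-.44]
        w=np.array([ray('wrist',p,49.5,st) for p in b]);e=[w[1]-w[0],w[2]-w[1]]
        e0=max(e,key=np.linalg.norm);print(i,s[i],w.mean(0),[np.linalg.norm(q) for q in e],np.degrees(np.arctan2(e0[1],e0[0])))
# dark interior contour (inside tube incl tongue): fill
m=((big<125)).astype(np.uint8);m=cv2.morphologyEx(m,cv2.MORPH_OPEN,np.ones((9,9)))
n,l,s,ce=cv2.connectedComponentsWithStats(m)
for i in range(1,n): print('dark',s[i],ce[i]/8+[x0,y0])
# knob top mask
k=cv2.cvtColor(im,cv2.COLOR_BGR2HSV)[...,2][180:275,165:255]
print('knob', [ray('wrist',p,82,st) for p in ((181*.95,212),(228,266))])
cv2.imwrite('pics/w2n.png',np.hstack([cv2.resize(im[125:190,245:310],(520,520),interpolation=cv2.INTER_CUBIC),cv2.resize(im[180:275,165:260],(270,270))[:, :].repeat(1,0) if 0 else np.vstack([cv2.resize(im[180:275,165:260],(280,280)),np.zeros((240,280,3),np.uint8)])]))
E
```

```text
1 [     0      0    520    560 118243] [494.12 -57.3   49.5 ] [np.float64(42.914193364876404), np.float64(47.52727203345783)] -160.5845486997833
2 [  149   176   140   230 12252] [492.22 -54.14  49.5 ] [np.float64(21.34259392665919), np.float64(4.630087230258994)] -6.58928966139809
dark [  300     0   220   238 24781] [306.07 134.67]
dark [    31    129    489    431 135301] [281.72 171.99]
knob [array([447.44,  -1.87,  82.  ]), array([423.55, -44.35,  82.  ])]
```

View pics/w2n.png

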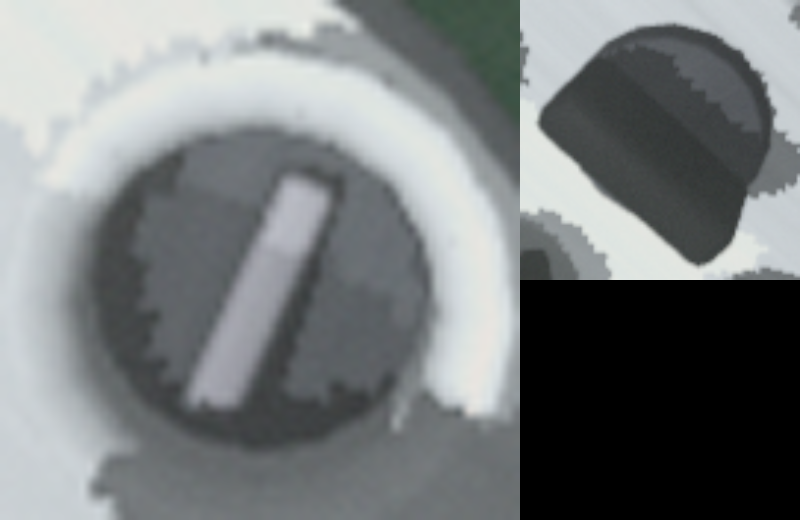

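Tongue measured at 21.3 × 4.6 mm (true 22 × 5), centred at (492.2, −54.1) and running at −6.6°. Lens at (438.8, −280.0), slot at 3.1°. Going to grasp across the tray, with tool yaw 80°.

{"op": "drive_tool", "data": {"deltas": [{"translation": [-0.0907, 0.1917, 0], "angular": [0, 0, -61.8], "jaw": 0.06}, {"translation": [-0.0907, 0.1917, 0], "angular": [0, 0, -61.8], "jaw": 0.06}, {"translation": [-0.0907, 0.1917, 0], "angular": [0, 0, -61.8], "jaw": 0.06}, {"translation": [-0.0907, 0.1917, 0], "angular": [0, 0, -61.8], "jaw": 0.06}, {"translation": [-0.0907, 0.1917, 0], "angular": [0, 0, -61.8], "jaw": 0.06}]}}

```text
t: 2.42
ee_pos: [441.3, -259.5, 158.1]
tool_rot: [[0.643, 0.766, 0.001], [0.766, -0.643, -0.002], [-0.001, 0.001, -1.0]]
ft_force: [0.8, -0.7, 0.2]
width: 59.9
```

{"op": "drive_tool", "data": {"deltas": [{"translation": [0, 0, 0], "angular": [0, 0, -26], "jaw": 0.06}, {"translation": [0, 0, 0], "angular": [0, 0, -26], "jaw": 0.06}, {"translation": [0, 0, 0], "angular": [0, 0, -26], "jaw": 0.06}, {"translation": [0, 0, 0], "angular": [0, 0, -26], "jaw": 0.06}, {"translation": [0, 0, 0], "angular": [0, 0, -26], "jaw": 0.06}]}}

```text
t: 2.83
ee_pos: [441.6, -258.1, 157.8]
tool_rot: [[0.247, 0.969, -0.0], [0.969, -0.247, -0.001], [-0.001, 0.0, -1.0]]
ft_force: [0.8, -0.6, -0.5]
width: 60.0
```

```bash
cat >> h.py <<'E'
def go(X,yaw):
    s=manip.read_state();R=np.array(s['tool_rot']);p=np.array(s['ee_pos']);y=np.degrees(np.arctan2(R[1,0],R[0,0]))
    print('t',round(s['t'],2),'pos',p,'yaw',round(y,2),'tilt',R[:2,2],'F',np.array(s['ft_force']),'M',np.array(s['ft_torque']),'w',round(s['width'],2))
    if X is not None: print('trans mm',R.T@(np.array(X)-p),'ang z',round(-(yaw-y),2))
E
python3 - <<'E'
from h import *
go((438.8,-280,28.5),80)
E
```

```text
t 2.83 pos [ 441.58 -258.14  157.8 ] yaw 75.69 tilt [-0. -0.] F [ 0.81 -0.62 -0.5 ] M [ 0.05 -0.02  0.02] w 59.96
trans mm [-21.71   2.69 129.33] ang z -4.31
```

{"op": "drive_tool", "data": {"deltas": [{"translation": [-0.0217, 0.0027, 0.03], "angular": [0, 0, -4.3], "jaw": 0.06}, {"translation": [-0.0217, 0.0027, 0.05], "angular": [0, 0, -4.3], "jaw": 0.06}, {"translation": [-0.0217, 0.0027, 0.05], "angular": [0, 0, -4.3], "jaw": 0.06}, {"translation": [-0.0217, 0.0027, 0.05], "angular": [0, 0, -4.3], "jaw": 0.06}]}}

```text
t: 3.17
ee_pos: [438.8, -277.9, 106.4]
tool_rot: [[0.175, 0.985, -0.003], [0.985, -0.175, 0.002], [0.001, -0.003, -1.0]]
ft_force: [0.6, -0.2, -0.1]
width: 60.0
```

```bash
python3 - <<'E'
from h import *
go((438.8,-280,28.5),80)
st,im=shot('wrist','w3.png')
g=cv2.cvtColor(im,cv2.COLOR_BGR2GRAY);hsv=cv2.cvtColor(im,cv2.COLOR_BGR2HSV)
m=((g>150)&(hsv[...,1]<60)).astype(np.uint8)
n,l,s,c=cv2.connectedComponentsWithStats(m);e=proj('wrist',(438.8,-280,54),st);print('expected',e)
for i in range(1,n):
    if s[i][4]>12 and np.hypot(*(c[i]-e))<45: print(s[i],c[i],ray('wrist',c[i],54,st))
E
```

```text
t 3.17 pos [ 438.77 -277.95  106.44] yaw 79.92 tilt [-0.  0.] F [ 0.64 -0.17 -0.07] M [0.   0.02 0.03] w 60.0
trans mm [-2.11  0.61 77.93] ang z -0.08
expected [286.98 234.64]
[316 214   8  17  93] [319.97 221.89] [ 458.04 -275.82   54.  ]
[273 221  27  25 552] [286.23 233.01] [ 438.56 -278.98   54.  ]
[302 227   7   5  21] [305.48 228.76] [ 449.51 -278.38   54.  ]
```

The two looks agree to about 1 mm, and the slot reads 3.1° again. Descending and closing.

{"op": "drive_tool", "data": {"deltas": [{"translation": [-0.0015, 0.0003, 0.035], "angular": [0, 0, 0], "jaw": 0.06}, {"translation": [-0.0015, 0.0003, 0.06], "angular": [0, 0, 0], "jaw": 0.06}, {"translation": [-0.0015, 0.0003, 0.072], "angular": [0, 0, 0], "jaw": 0.06}, {"translation": [-0.0015, 0.0003, 0.077], "angular": [0, 0, 0], "jaw": 0.06}, {"translation": [-0.0015, 0.0003, 0.077], "angular": [0, 0, 0], "jaw": 0.06}]}}

```text
t: 3.63
ee_pos: [440.3, -279.1, 30.5]
tool_rot: [[0.172, 0.985, -0.0], [0.985, -0.172, 0.0], [0.0, -0.0, -1.0]]
ft_force: [0.6, 0.4, 0.2]
width: 60.0
```

{"op": "drive_tool", "data": {"deltas": [{"translation": [0, 0, 0], "angular": [0, 0, 0], "jaw": 0.036}, {"translation": [0, 0, 0], "angular": [0, 0, 0], "jaw": 0.03}, {"translation": [0, 0, 0], "angular": [0, 0, 0], "jaw": 0.02}, {"translation": [0, 0, 0], "angular": [0, 0, 0], "jaw": 0.02}, {"translation": [0, 0, 0], "angular": [0, 0, 0], "jaw": 0.02}], "newtons": 25}}

```text
t: 4.05
ee_pos: [441.3, -280.1, 32.2]
tool_rot: [[0.172, 0.985, 0.003], [0.985, -0.172, -0.002], [-0.002, 0.003, -1.0]]
ft_force: [-0.5, 0.5, 5.3]
width: 24.9
```

```bash
python3 -c "
from h import *
go((438.7,-279.5,28.5),80)"
```

```text
t 4.05 pos [ 441.34 -280.06   32.21] yaw 80.12 tilt [ 0. -0.] F [-0.54  0.55  5.34] M [ 0.03  0.1  -0.02] w 24.89
trans mm [ 0.1  -2.71  3.71] ang z 0.12
```

{"op": "drive_tool", "data": {"deltas": [{"translation": [0, 0, -0.002], "angular": [0, 0, 0], "jaw": 0.02}, {"translation": [0, 0, -0.002], "angular": [0, 0, 0], "jaw": 0.02}, {"translation": [0, 0, -0.002], "angular": [0, 0, 0], "jaw": 0.02}], "newtons": 25}}

```text
t: 4.3
ee_pos: [440.3, -279.2, 32.4]
tool_rot: [[0.172, 0.985, 0.0], [0.985, -0.172, -0.0], [-0.0, 0.0, -1.0]]
ft_force: [0.1, 0.5, 1.0]
width: 25.1
```

```bash
python3 -c "
from h import *
go((438.7,-279.5,28.5),80)"
```

```text
t 4.3 pos [ 440.33 -279.16   32.36] yaw 80.12 tilt [ 0. -0.] F [0.09 0.47 0.99] M [ 0.02 -0.05  0.  ] w 25.07
trans mm [-0.61 -1.54  3.86] ang z 0.12
```

{"op": "drive_tool", "data": {"deltas": [{"translation": [0, 0, -0.01], "angular": [0, 0, 0], "jaw": 0.02}, {"translation": [0, 0, -0.03], "angular": [0, 0, 0], "jaw": 0.02}, {"translation": [0, 0, -0.06], "angular": [0, 0, 0], "jaw": 0.02}, {"translation": [0, 0, -0.095], "angular": [0, 0, 0], "jaw": 0.02}, {"translation": [0, 0, -0.13], "angular": [0, 0, 0], "jaw": 0.02}], "newtons": 30}}

```text
t: 4.72
ee_pos: [439.5, -278.5, 163.1]
tool_rot: [[0.172, 0.985, -0.002], [0.985, -0.172, 0.002], [0.001, -0.002, -1.0]]
ft_force: [0.8, -0.6, -0.8]
width: 25.0
```

```bash
python3 -c "
from h import *
go((492.2,-54.1,160),70.3)"
```

```text
t 4.72 pos [ 439.47 -278.52  163.06] yaw 80.12 tilt [-0.  0.] F [ 0.83 -0.58 -0.77] M [-0.05 -0.07 -0.01] w 25.05
trans mm [230.14  13.43   3.31] ang z 9.82
```

{"op": "drive_tool", "data": {"deltas": [{"translation": [0.04, 0.002, 0], "angular": [0, 0, 2], "jaw": 0.02}, {"translation": [0.08, 0.005, 0], "angular": [0, 0, 4], "jaw": 0.02}, {"translation": [0.12, 0.007, 0], "angular": [0, 0, 6], "jaw": 0.02}, {"translation": [0.155, 0.009, 0], "angular": [0, 0, 8], "jaw": 0.02}, {"translation": [0.19, 0.011, 0], "angular": [0, 0, 9.8], "jaw": 0.02}]}}

```text
t: 5.13
ee_pos: [483.5, -92.1, 162.7]
tool_rot: [[0.339, 0.941, -0.0], [0.941, -0.339, 0.0], [-0.0, -0.0, -1.0]]
ft_force: [0.9, 0.1, -0.8]
width: 24.9
```

{"op": "drive_tool", "data": {"deltas": [{"translation": [0.025, -0.003, 0], "angular": [0, 0, 0], "jaw": 0.02}, {"translation": [0.04, -0.0045, 0], "angular": [0, 0, 0], "jaw": 0.02}, {"translation": [0.04, -0.0045, 0], "angular": [0, 0, 0], "jaw": 0.02}, {"translation": [0.04, -0.0045, 0], "angular": [0, 0, 0], "jaw": 0.02}]}}

```text
t: 5.47
ee_pos: [492.8, -54.2, 162.4]
tool_rot: [[0.335, 0.942, -0.001], [0.942, -0.335, -0.001], [-0.001, -0.0, -1.0]]
ft_force: [-0.1, -0.3, 0.0]
width: 24.8
```

```bash
python3 - <<'E'
from h import *
go((492.2,-54.1,95),70.3)
st,im=shot('wrist','w4.png');np.savez('w4.npz',R=st['tool_rot'],p=st['ee_pos'])
cv2.imwrite('pics/w4v.png',im)
print(proj('wrist',(492.2,-54.1,58),st),proj('wrist',(434.6,-24,82),st))
E
```

```text
t 5.47 pos [492.78 -54.21 162.38] yaw 70.43 tilt [-0. -0.] F [-0.06 -0.34  0.  ] M [ 0.01 -0.05 -0.01] w 24.78
trans mm [-0.04 -0.56 67.38] ang z 0.13
[285.17 206.26] [181.76 202.49]
```

View pics/w4v.png

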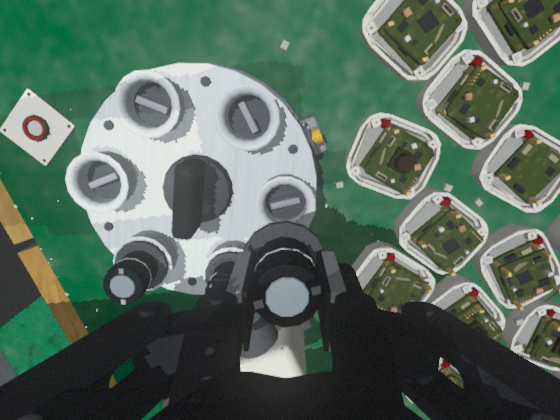

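The held lens is at (287,298) and the loading nest, with its tongue, at (288,203). I re-measure the tongue from this yaw and the lens in the hand.

```bash
python3 - <<'E'
from h import *
d=np.load('w4.npz');st=dict(ee_pos=d['p'],tool_rot=d['R']);im=cv2.imread('pics/w4.png');g=cv2.cvtColor(im,cv2.COLOR_BGR2GRAY)
def comps(x0,y0,w,h,th,z,amin):
    big=cv2.resize(g[y0:y0+h,x0:x0+w],None,fx=8,fy=8,interpolation=cv2.INTER_CUBIC)
    n,l,s,ce=cv2.connectedComponentsWithStats((big>th).astype(np.uint8))
    for i in range(1,n):
        if s[i][4]>amin:
            cs=max(cv2.findContours((l==i).astype(np.uint8),0,2)[0],key=cv2.contourArea);b=cv2.boxPoints(cv2.minAreaRect(cs))/8+[x0-.44,y0-.44]
            w_=np.array([ray('wrist',p,z,st) for p in b]);e=[w_[1]-w_[0],w_[2]-w_[1]];e0=max(e,key=np.linalg.norm)
            print(th,s[i][:4]//8+[x0,y0,0,0],b.mean(0),w_.mean(0),[round(np.linalg.norm(q),1) for q in e],round(np.degrees(np.arctan2(e0[1],e0[0])),1))
print('tongue')
for th in(110,125,140):comps(258,175,62,50,th,49.5,600)
print('lens top')
for th in (120,150):comps(255,255,65,75,th,st['ee_pos'][2]+22,600)
cv2.imwrite('pics/w4c.png',np.hstack([cv2.resize(im[170:230,255:320],(390,360),interpolation=cv2.INTER_CUBIC),cv2.resize(im[260:325,255:320],(360,360),interpolation=cv2.INTER_CUBIC)]))
E
```

```text
tongue
110 [258 175  59  50] [287.  199.5] [494.18 -52.36  49.5 ] [np.float64(41.2), np.float64(36.7)] -19.6
110 [270 197  30  12] [284.62 202.71] [491.88 -53.7   49.5 ] [np.float64(21.7), np.float64(5.3)] -6.5
125 [258 175  58  50] [286.87 199.5 ] [494.1  -52.33  49.5 ] [np.float64(41.0), np.float64(36.7)] -19.6
125 [270 197  29  11] [284.67 202.75] [491.9  -53.74  49.5 ] [np.float64(21.2), np.float64(4.7)] -6.3
140 [258 175  58  50] [286.75 199.5 ] [494.01 -52.3   49.5 ] [np.float64(40.8), np.float64(36.7)] -19.6
140 [270 197  28  10] [284.64 202.71] [491.9  -53.71  49.5 ] [np.float64(20.8), np.float64(3.9)] -6.5
lens top
120 [259 255   7   7] [262.25 257.89] [490.31 -36.22 184.38] [np.float64(3.7), np.float64(0.7)] 29.1
120 [303 255   8   7] [308.15 257.24] [505.52 -41.37 184.38] [np.float64(0.9), np.float64(4.0)] -61.0
120 [266 277  42  38] [286.75 296.68] [493.3  -53.45 184.38] [np.float64(15.5), np.float64(15.0)] 69.6
150 [304 255   8   6] [308.08 257.27] [505.5  -41.37 184.38] [np.float64(0.7), np.float64(3.7)] -61.4
150 [267 278  40  36] [286.81 296.86] [493.3  -53.51 184.38] [np.float64(14.7), np.float64(14.3)] 68.5
```

View pics/w4c.png

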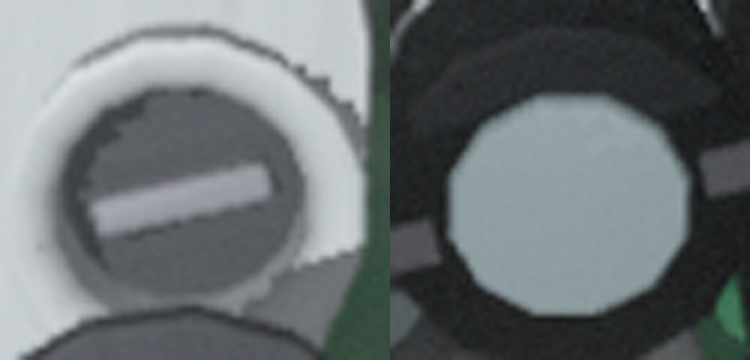

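Tongue again at −6.4° and (491.9, −53.7). The lens marks are parallel to it within about 1.5°. Easing down.

{"op": "drive_tool", "data": {"deltas": [{"translation": [-0.0005, -0.0009, 0.03], "angular": [0, 0, 0.3], "jaw": 0.02}, {"translation": [-0.0005, -0.0009, 0.055], "angular": [0, 0, 0.3], "jaw": 0.02}, {"translation": [-0.0005, -0.0009, 0.07], "angular": [0, 0, 0.3], "jaw": 0.02}, {"translation": [-0.0005, -0.0009, 0.072], "angular": [0, 0, 0.3], "jaw": 0.02}, {"translation": [-0.0005, -0.0009, 0.072], "angular": [0, 0, 0.3], "jaw": 0.02}]}}

```text
t: 5.93
ee_pos: [490.9, -55.9, 89.2]
tool_rot: [[0.344, 0.939, -0.003], [0.939, -0.344, 0.0], [-0.001, -0.003, -1.0]]
ft_force: [-0.5, 0.7, 0.3]
width: 24.9
```

{"op": "drive_tool", "data": {"deltas": [{"translation": [0, 0, 0.0015], "angular": [0, 0, 0], "jaw": 0.02}, {"translation": [0, 0, 0.003], "angular": [0, 0, 0], "jaw": 0.02}, {"translation": [0, 0, 0.0045], "angular": [0, 0, 0], "jaw": 0.02}, {"translation": [0, 0, 0.006], "angular": [0, 0, 0], "jaw": 0.02}, {"translation": [0, 0, 0.0075], "angular": [0, 0, 0], "jaw": 0.02}]}}

```text
t: 6.35
ee_pos: [492.4, -55.0, 83.4]
tool_rot: [[0.342, 0.94, 0.001], [0.94, -0.342, -0.0], [0.0, 0.001, -1.0]]
ft_force: [-0.1, -0.2, -0.7]
width: 25.1
```

{"op": "drive_tool", "data": {"deltas": [{"translation": [0, 0, 0.001], "angular": [0, 0, 0], "jaw": 0.02}, {"translation": [0, 0, 0.002], "angular": [0, 0, 0], "jaw": 0.02}, {"translation": [0, 0, 0.003], "angular": [0, 0, 0], "jaw": 0.02}, {"translation": [0, 0, 0.003], "angular": [0, 0, 0], "jaw": 0.02}]}}

```text
t: 6.68
ee_pos: [491.9, -54.8, 79.5]
tool_rot: [[0.342, 0.94, -0.0], [0.94, -0.342, -0.0], [-0.0, -0.0, -1.0]]
ft_force: [0.1, 0.4, -0.3]
width: 25.2
```

```bash
python3 -c "
from h import *
go((492,-54,72),70.3)"
```

```text
t 6.68 pos [491.85 -54.81  79.55] yaw 70.02 tilt [-0. -0.] F [ 0.11  0.41 -0.26] M [ 0.03 -0.03  0.06] w 25.17
trans mm [ 0.81 -0.14  7.55] ang z -0.28
```

{"op": "drive_tool", "data": {"deltas": [{"translation": [0.0002, 0, 0.001], "angular": [0, 0, 0], "jaw": 0.02}, {"translation": [0.0002, 0, 0.002], "angular": [0, 0, 0], "jaw": 0.02}, {"translation": [0.0002, 0, 0.003], "angular": [0, 0, 0], "jaw": 0.02}, {"translation": [0.0002, 0, 0.003], "angular": [0, 0, 0], "jaw": 0.02}]}}

```text
t: 7.02
ee_pos: [492.0, -54.7, 76.6]
tool_rot: [[0.342, 0.94, -0.0], [0.94, -0.342, -0.0], [-0.0, -0.0, -1.0]]
ft_force: [0.4, 0.3, -0.8]
width: 25.1
```

{"op": "drive_tool", "data": {"deltas": [{"translation": [0, 0, 0.001], "angular": [0, 0, 0], "jaw": 0.02}, {"translation": [0, 0, 0.002], "angular": [0, 0, 0], "jaw": 0.02}, {"translation": [0, 0, 0.0025], "angular": [0, 0, 0], "jaw": 0.02}, {"translation": [0, 0, 0.0025], "angular": [0, 0, 0], "jaw": 0.02}]}}

```text
t: 7.35
ee_pos: [492.0, -54.7, 74.1]
tool_rot: [[0.342, 0.94, -0.0], [0.94, -0.342, -0.0], [-0.0, -0.0, -1.0]]
ft_force: [0.6, 0.1, -0.4]
width: 24.7
```

```bash
python3 -c "
from h import *
go((492,-54,72),70.3)"
```

```text
t 7.35 pos [491.99 -54.74  74.14] yaw 70.01 tilt [-0. -0.] F [ 0.57  0.12 -0.45] M [-0.09 -0.01  0.01] w 24.71
trans mm [ 0.7  -0.24  2.14] ang z -0.29
```

{"op": "drive_tool", "data": {"deltas": [{"translation": [0, 0, 0.0008], "angular": [0, 0, 0], "jaw": 0.02}, {"translation": [0, 0, 0.0015], "angular": [0, 0, 0], "jaw": 0.02}, {"translation": [0, 0, 0.002], "angular": [0, 0, 0], "jaw": 0.02}, {"translation": [0, 0, 0.002], "angular": [0, 0, 0], "jaw": 0.02}]}}

```text
t: 7.68
ee_pos: [492.3, -54.8, 72.3]
tool_rot: [[0.342, 0.94, 0.001], [0.94, -0.342, -0.0], [-0.0, 0.001, -1.0]]
ft_force: [1.0, -0.7, -0.5]
width: 25.1
```

{"op": "drive_tool", "data": {"deltas": [{"translation": [0, 0, 0.0005], "angular": [0, 0, 0], "jaw": 0.02}, {"translation": [0, 0, 0.001], "angular": [0, 0, 0], "jaw": 0.02}, {"translation": [0, 0, 0.001], "angular": [0, 0, 0], "jaw": 0.02}]}}

```text
t: 7.93
ee_pos: [492.3, -54.8, 71.4]
tool_rot: [[0.342, 0.94, 0.001], [0.94, -0.342, -0.0], [0.0, 0.001, -1.0]]
ft_force: [1.3, -0.6, -0.4]
width: 25.1
```

{"op": "drive_tool", "data": {"deltas": [{"translation": [0, 0, 0.0005], "angular": [0, 0, 0], "jaw": 0.02}, {"translation": [0, 0, 0.001], "angular": [0, 0, 0], "jaw": 0.02}, {"translation": [0, 0, 0.001], "angular": [0, 0, 0], "jaw": 0.02}]}}

```text
t: 8.18
ee_pos: [492.3, -54.8, 70.6]
tool_rot: [[0.342, 0.94, 0.001], [0.94, -0.342, -0.0], [0.0, 0.001, -1.0]]
ft_force: [1.0, 0.0, 0.6]
width: 24.9
```

{"op": "drive_tool", "data": {"deltas": [{"translation": [0, 0, 0.0004], "angular": [0, 0, 0], "jaw": 0.02}, {"translation": [0, 0, 0.0008], "angular": [0, 0, 0], "jaw": 0.02}, {"translation": [0, 0, 0.0008], "angular": [0, 0, 0], "jaw": 0.02}]}}

```text
t: 8.43
ee_pos: [492.4, -54.8, 70.3]
tool_rot: [[0.342, 0.94, 0.001], [0.94, -0.342, -0.0], [0.0, 0.001, -1.0]]
ft_force: [0.8, -0.2, 4.8]
width: 25.2
```

Contact (4.8 N) came at the expected home height, with no tongue push before it. Letting go and rising.

{"op": "drive_tool", "data": {"deltas": [{"translation": [0, 0, -0.0005], "angular": [0, 0, 0], "jaw": 0.024}, {"translation": [0, 0, -0.0005], "angular": [0, 0, 0], "jaw": 0.03}, {"translation": [0, 0, -0.0005], "angular": [0, 0, 0], "jaw": 0.038}, {"translation": [0, 0, -0.0005], "angular": [0, 0, 0], "jaw": 0.046}, {"translation": [0, 0, -0.0005], "angular": [0, 0, 0], "jaw": 0.046}]}}

```text
t: 8.85
ee_pos: [491.4, -54.6, 69.3]
tool_rot: [[0.342, 0.94, -0.002], [0.94, -0.342, 0.0], [-0.0, -0.002, -1.0]]
ft_force: [0.3, -0.4, 0.1]
width: 46.2
```

{"op": "drive_tool", "data": {"deltas": [{"translation": [0, 0, -0.01], "angular": [0, 0, 0], "jaw": 0.046}, {"translation": [0, 0, -0.03], "angular": [0, 0, 0], "jaw": 0.046}, {"translation": [0, 0, -0.06], "angular": [0, 0, 0], "jaw": 0.046}, {"translation": [0.005, 0, -0.085], "angular": [0, 0, 0], "jaw": 0.046}, {"translation": [-0.02, -0.04, -0.09], "angular": [0, 0, 0], "jaw": 0.046}]}}

```text
t: 9.27
ee_pos: [460.2, -58.7, 164.9]
tool_rot: [[0.339, 0.941, 0.012], [0.941, -0.339, -0.001], [0.003, 0.012, -1.0]]
ft_force: [0.6, -1.9, 1.3]
width: 46.2
```

{"op": "drive_tool", "data": {"deltas": [{"translation": [-0.01, -0.03, 0], "angular": [0, 0, 0], "jaw": 0.046}, {"translation": [-0.01, -0.03, 0], "angular": [0, 0, 0], "jaw": 0.046}]}}

```text
t: 9.43
ee_pos: [417.3, -57.3, 159.7]
tool_rot: [[0.342, 0.94, -0.003], [0.94, -0.342, 0.0], [-0.001, -0.003, -1.0]]
ft_force: [-0.3, -0.0, -1.0]
width: 46.0
```

```bash
python3 - <<'E'
from h import *
go((434.6,-24,150),62)
st,im=shot('wrist','w5.png');np.savez('w5.npz',R=st['tool_rot'],p=st['ee_pos'])
for n,X in(('lens',(492,-54,92)),('ifhigh',(492,-54,97.5)),('knob',(434.6,-24,82))):print(n,proj('wrist',X,st))
cv2.imwrite('pics/w5v.png',cv2.resize(im,(800,600),interpolation=cv2.INTER_CUBIC))
E
```

```text
t 9.43 pos [417.31 -57.35 159.7 ] yaw 69.97 tilt [-0.  0.] F [-0.28 -0.03 -1.05] M [ 0.08 -0.03 -0.04] w 45.96
trans mm [37.26  4.85  9.65] ang z 7.97
lens [406.46 175.03]
ifhigh [409.53 176.84]
knob [294.47 157.71]
```

View pics/w5v.png

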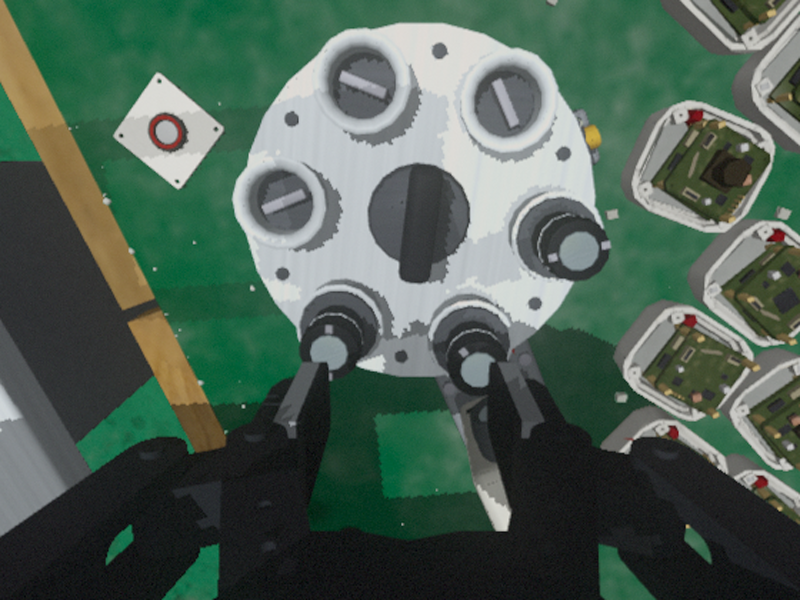

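The lens stands in the nest with its top at px (406,175), matching the fully-home prediction (406.5,175.0) and not the riding-high one (409.5,176.8). Knob centre is at about (294,156). Now I refine the dial axis from the empty nests' tongues.

```bash
python3 - <<'E'
from h import *
d=np.load('w5.npz');st=dict(ee_pos=d['p'],tool_rot=d['R']);im=cv2.imread('pics/w5.png');g=cv2.cvtColor(im,cv2.COLOR_BGR2GRAY)
hsv=cv2.cvtColor(im,cv2.COLOR_BGR2HSV)
P=[]
for c in((364,84),(506,103),(284,203)):
    u,v=int(c[0]*.7),int(c[1]*.7);n,l,s,ce=cv2.connectedComponentsWithStats((g[v-25:v+25,u-25:u+25]>125).astype(np.uint8))
    for i in range(1,n):
        if 60<s[i][4]<350 and s[i][2]<36: p=ce[i]+[u-25,v-25];w=ray('wrist',p,49.5,st);P.append(w[:2]);print(p,w)
P=np.array(P);o=(P[-1]+[492,-53.9])/2;print('centre',o,np.linalg.norm(P-o,axis=1),'ang',np.degrees(np.arctan2(*((np.array([492,-53.9])-P[-1])[::-1]))),np.degrees(np.arctan2(P[:,1]-o[1],P[:,0]-o[0])))
# tall lens glass
n,l,s,c=cv2.connectedComponentsWithStats(((g>130)&(hsv[...,1]<60)).astype(np.uint8)[150:200,380:430])
for i in range(1,n):
    if s[i][4]>150 and s[i][2]<40: q=c[i]+[380,150];print('lens',q,s[i],ray('wrist',q,92,st))
go((o[0],o[1],150),62.3)
E
```

```text
[232.82  38.03] [422.6   55.67  49.5 ]
[273.37  57.25] [442.59  36.38  49.5 ]
[253.28  58.43] [430.32  40.11  49.5 ]
[233.91  76.39] [414.63  34.32  49.5 ]
[374.47  51.59] [503.97  17.54  49.5 ]
[353.4   71.31] [487.95  10.87  49.5 ]
[197.4  140.83] [375.91   4.67  49.5 ]
centre [433.95 -24.61] [81.08 61.6  64.83 62.02 81.73 64.61 65.01] ang -26.772316671299762 [ 98.05  81.94  93.22 108.15  31.06  33.31 153.23]
lens [404.86 175.29] [ 12  13  27  26 544] [491.1  -53.84  92.  ]
t 9.48 pos [419.73 -57.55 159.86] yaw 69.97 tilt [ 0. -0.] F [ 0.6   0.27 -0.61] M [-0.02  0.01 -0.02] w 46.2
trans mm [35.81  2.09  9.86] ang z 7.67
```

Nest radii come out at 64.8, 64.6 and 65.0 mm. The axis is at (434.0, −24.6), the loading direction −26.75°, so the knob bar lies at 63.25°. Going to the knob.

{"op": "drive_tool", "data": {"deltas": [{"translation": [0.03, 0.002, 0.01], "angular": [0, 0, 5], "jaw": 0.042}, {"translation": [0.0358, 0.0021, 0.03], "angular": [0, 0, 6.7], "jaw": 0.042}, {"translation": [0.0358, 0.0021, 0.04], "angular": [0, 0, 6.7], "jaw": 0.042}, {"translation": [0.0358, 0.0021, 0.04], "angular": [0, 0, 6.7], "jaw": 0.042}, {"translation": [0.0358, 0.0021, 0.04], "angular": [0, 0, 6.7], "jaw": 0.042}]}}

```text
t: 9.9
ee_pos: [435.6, -25.1, 118.8]
tool_rot: [[0.448, 0.894, -0.002], [0.894, -0.448, -0.0], [-0.001, -0.002, -1.0]]
ft_force: [0.1, -0.4, 0.4]
width: 41.9
```

```bash
python3 - <<'E'
from h import *
go((434,-24.6,58),63.25)
E
```

```text
t 9.9 pos [435.58 -25.1  118.85] yaw 63.36 tilt [-0. -0.] F [ 0.12 -0.45  0.4 ] M [ 0.02 -0.03  0.01] w 41.85
trans mm [-0.2  -1.53 60.85] ang z 0.11
```

{"op": "drive_tool", "data": {"deltas": [{"translation": [-0.0002, -0.001, 0.025], "angular": [0, 0, 0], "jaw": 0.042}, {"translation": [-0.0002, -0.001, 0.045], "angular": [0, 0, 0], "jaw": 0.042}, {"translation": [-0.0002, -0.001, 0.055], "angular": [0, 0, 0], "jaw": 0.042}, {"translation": [-0.0002, -0.001, 0.06], "angular": [0, 0, 0], "jaw": 0.042}, {"translation": [-0.0002, -0.001, 0.06], "angular": [0, 0, 0], "jaw": 0.042}]}}

```text
t: 10.32
ee_pos: [434.6, -24.9, 59.0]
tool_rot: [[0.449, 0.893, -0.001], [0.893, -0.449, 0.0], [-0.001, -0.001, -1.0]]
ft_force: [-0.3, -0.2, -0.3]
width: 41.8
```

{"op": "drive_tool", "data": {"deltas": [{"translation": [0, 0, 0], "angular": [0, 0, 0], "jaw": 0.022}, {"translation": [0, 0, 0], "angular": [0, 0, 0], "jaw": 0.016}, {"translation": [0, 0, 0], "angular": [0, 0, 0], "jaw": 0.01}, {"translation": [0, 0, 0], "angular": [0, 0, 0], "jaw": 0.01}, {"translation": [0, 0, 0], "angular": [0, 0, 0], "jaw": 0.01}], "newtons": 40}}

```text
t: 10.73
ee_pos: [434.5, -24.2, 61.0]
tool_rot: [[0.449, 0.893, -0.001], [0.893, -0.449, 0.001], [0.0, -0.001, -1.0]]
ft_force: [-3.9, 0.6, 5.2]
width: 13.0
```

```bash
python3 - <<'E'
from h import *
go((434,-24.6,58),63.25)
E
```

```text
t 10.73 pos [434.51 -24.18  60.97] yaw 63.31 tilt [-0.  0.] F [-3.94  0.64  5.18] M [ 0.34  0.75 -0.12] w 13.0
trans mm [-0.61 -0.26  2.97] ang z 0.06
```

{"op": "drive_tool", "data": {"deltas": [{"translation": [0, -0.0006, -0.0025], "angular": [0, 0, 0], "jaw": 0.01}, {"translation": [0, -0.0006, -0.0025], "angular": [0, 0, 2], "jaw": 0.01}, {"translation": [0, -0.0006, -0.0025], "angular": [0, 0, 5], "jaw": 0.01}, {"translation": [0, -0.0006, -0.0025], "angular": [0, 0, 8], "jaw": 0.01}, {"translation": [0, -0.0006, -0.0025], "angular": [0, 0, 11], "jaw": 0.01}], "newtons": 60}}

```text
t: 11.15
ee_pos: [434.6, -24.2, 61.1]
tool_rot: [[0.611, 0.791, 0.001], [0.791, -0.611, -0.0], [0.0, 0.001, -1.0]]
ft_force: [3.8, -0.8, -8.7]
width: 12.7
```

```bash
python3 - <<'E'
from h import *
go((434,-24.6,60),3.25)
E
```

```text
t 11.15 pos [434.57 -24.23  61.09] yaw 52.31 tilt [ 0. -0.] F [ 3.84 -0.81 -8.71] M [ 0.07 -0.51  0.71] w 12.74
trans mm [-0.65 -0.23  1.09] ang z 49.06
```

{"op": "drive_tool", "data": {"deltas": [{"translation": [0, 0.0003, 0.0013], "angular": [0, 0, 3], "jaw": 0.01}, {"translation": [0, 0.0003, 0.0013], "angular": [0, 0, 6], "jaw": 0.01}, {"translation": [0, 0.0003, 0.0013], "angular": [0, 0, 9], "jaw": 0.01}, {"translation": [0, 0.0003, 0.0013], "angular": [0, 0, 12], "jaw": 0.01}, {"translation": [0, 0.0003, 0.0013], "angular": [0, 0, 15], "jaw": 0.01}]}}

```text
t: 11.57
ee_pos: [434.8, -24.4, 61.1]
tool_rot: [[0.796, 0.606, 0.001], [0.606, -0.796, -0.0], [0.0, 0.001, -1.0]]
ft_force: [0.5, 0.8, -2.2]
width: 12.5
```

{"op": "drive_tool", "data": {"deltas": [{"translation": [0, 0, 0], "angular": [0, 0, 3], "jaw": 0.01}, {"translation": [0, 0, 0], "angular": [0, 0, 6], "jaw": 0.01}, {"translation": [0, 0, 0], "angular": [0, 0, 9], "jaw": 0.01}, {"translation": [0, 0, 0], "angular": [0, 0, 12], "jaw": 0.01}, {"translation": [0, 0, 0], "angular": [0, 0, 15], "jaw": 0.01}]}}

```text
t: 11.98
ee_pos: [434.9, -24.6, 61.1]
tool_rot: [[0.926, 0.378, 0.001], [0.378, -0.926, -0.001], [0.001, 0.001, -1.0]]
ft_force: [0.4, -0.1, -3.2]
width: 12.5
```

```bash
python3 - <<'E'
from h import *
go((434,-24.6,60),3.25)
E
```

```text
t 11.98 pos [434.9  -24.6   61.07] yaw 22.22 tilt [ 0. -0.] F [ 0.39 -0.06 -3.19] M [ 0.08 -0.02  0.18] w 12.51
trans mm [-0.83 -0.34  1.07] ang z 18.97
```

{"op": "drive_tool", "data": {"deltas": [{"translation": [0, 0, 0], "angular": [0, 0, 3], "jaw": 0.01}, {"translation": [0, 0, 0], "angular": [0, 0, 6], "jaw": 0.01}, {"translation": [0, 0, 0], "angular": [0, 0, 9], "jaw": 0.01}, {"translation": [0, 0, 0], "angular": [0, 0, 12], "jaw": 0.01}, {"translation": [0, 0, 0], "angular": [0, 0, 14.5], "jaw": 0.01}]}}

```text
t: 12.4
ee_pos: [435.0, -24.8, 61.1]
tool_rot: [[0.991, 0.134, 0.001], [0.134, -0.991, -0.001], [0.001, 0.001, -1.0]]
ft_force: [-0.2, -0.2, -1.8]
width: 12.8
```

{"op": "drive_tool", "data": {"deltas": [{"translation": [0, 0, 0], "angular": [0, 0, 2], "jaw": 0.01}, {"translation": [0, 0, 0], "angular": [0, 0, 3.5], "jaw": 0.01}, {"translation": [0, 0, 0], "angular": [0, 0, 4.5], "jaw": 0.01}, {"translation": [0, 0, 0], "angular": [0, 0, 4.5], "jaw": 0.01}, {"translation": [0, 0, 0], "angular": [0, 0, 4.5], "jaw": 0.01}]}}

```text
t: 12.82
ee_pos: [435.0, -24.9, 61.1]
tool_rot: [[0.998, 0.058, 0.001], [0.058, -0.998, -0.001], [0.001, 0.001, -1.0]]
ft_force: [0.3, -1.4, -1.7]
width: 12.7
```

```bash
python3 - <<'E'
from h import *
go((434,-24.6,60),3.25)
E
```

```text
t 12.82 pos [434.98 -24.91  61.06] yaw 3.33 tilt [ 0. -0.] F [ 0.28 -1.36 -1.73] M [-0.24 -0.07 -0.12] w 12.71
trans mm [-0.96 -0.36  1.06] ang z 0.08
```

Turned 60°. Releasing and rising.

{"op": "drive_tool", "data": {"deltas": [{"translation": [0, 0, 0], "angular": [0, 0, 0], "jaw": 0.02}, {"translation": [0, 0, 0], "angular": [0, 0, 0], "jaw": 0.03}, {"translation": [0, 0, 0], "angular": [0, 0, 0], "jaw": 0.042}, {"translation": [0, 0, 0], "angular": [0, 0, 0], "jaw": 0.042}, {"translation": [0, 0, -0.01], "angular": [0, 0, 0], "jaw": 0.042}]}}

```text
t: 13.23
ee_pos: [433.0, -24.1, 69.2]
tool_rot: [[0.998, 0.058, -0.004], [0.058, -0.998, 0.001], [-0.004, -0.001, -1.0]]
ft_force: [-0.6, -0.1, -0.4]
width: 42.0
```

{"op": "drive_tool", "data": {"deltas": [{"translation": [0, 0, -0.03], "angular": [0, 0, 0], "jaw": 0.042}, {"translation": [0, 0, -0.06], "angular": [0, 0, 0], "jaw": 0.042}, {"translation": [0, 0, -0.1], "angular": [0, 0, 0], "jaw": 0.042}, {"translation": [-0.04, 0, -0.1], "angular": [0, 0, 0], "jaw": 0.042}, {"translation": [-0.06, 0, -0.1], "angular": [0, 0, 0], "jaw": 0.042}]}}

```text
t: 13.65
ee_pos: [375.1, -28.3, 174.9]
tool_rot: [[0.998, 0.059, 0.006], [0.059, -0.998, -0.002], [0.006, 0.002, -1.0]]
ft_force: [-0.9, 0.4, -1.2]
width: 41.9
```

{"op": "drive_tool", "data": {"deltas": [{"translation": [0, 0, 0], "angular": [0, 0, 0], "jaw": 0.042}, {"translation": [0, 0, 0], "angular": [0, 0, 0], "jaw": 0.042}, {"translation": [0, 0, 0], "angular": [0, 0, 0], "jaw": 0.042}]}}

```text
t: 13.9
ee_pos: [375.0, -28.0, 171.1]
tool_rot: [[0.998, 0.058, 0.001], [0.058, -0.998, -0.0], [0.001, 0.0, -1.0]]
ft_force: [1.3, 0.4, 0.7]
width: 42.3
```

```bash
python3 - <<'E'
from h import *
go(None,0)
st,im=shot('wrist','w6.png')
a=np.radians(-86.75);L=(434+65*np.cos(a),-24.6+65*np.sin(a))
for h in(92,97.5):print(h,proj('wrist',(*L,h),st)/.7)
g=cv2.cvtColor(im,cv2.COLOR_BGR2GRAY)
for k in range(3):
    b=np.radians(93.25-60+60*k-60);X=(434+65*np.cos(b),-24.6+65*np.sin(b),49.5);u,v=proj('wrist',X,st).astype(int)
    n,l,s,ce=cv2.connectedComponentsWithStats((g[max(v-25,0):v+25,max(u-25,0):u+25]>125).astype(np.uint8))
    for i in range(1,n):
        p=ce[i]+[max(u-25,0),max(v-25,0)]
        if 60<s[i][4]<350 and np.hypot(*(p-[u,v]))<7: w=ray('wrist',p,49.5,st);print('nest',np.degrees(b),'meas',np.degrees(np.arctan2(w[1]+24.6,w[0]-434)),np.hypot(w[1]+24.6,w[0]-434))
cv2.imwrite('pics/w6v.png',cv2.resize(im,(800,600),interpolation=cv2.INTER_CUBIC))
E
```

```text
t 13.9 pos [375.05 -27.96 171.13] yaw 3.32 tilt [ 0. -0.] F [1.3  0.39 0.73] M [-0.05 -0.02  0.  ] w 42.3
92 [567.51 171.77]
97.5 [571.54 172.32]
nest -26.75 meas -26.966112556836265 64.70823638243377
nest 33.25 meas 32.8840216783823 64.33872009084844
nest 93.25 meas 93.11980926034926 64.18173419036165
```

View pics/w6v.png

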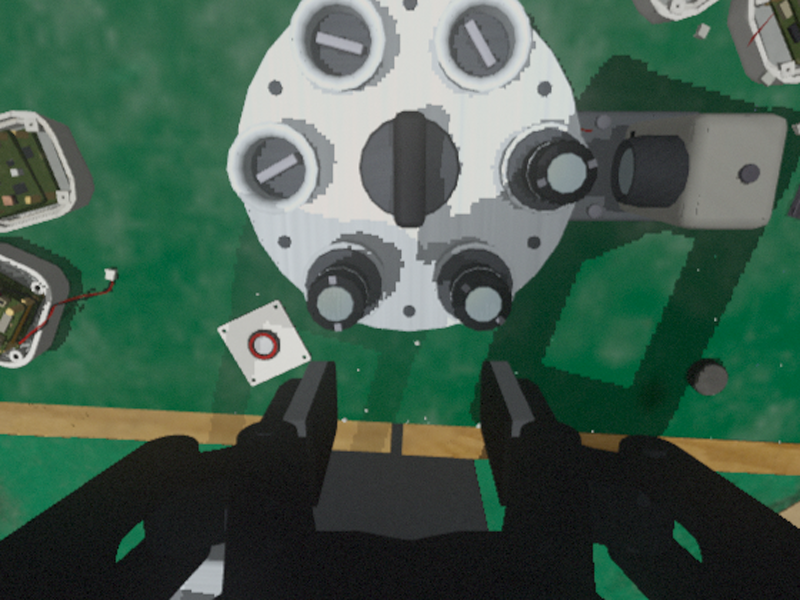

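The lens stands in front of the test head with its top at view (568,172), against a fully-home prediction of (567.5,171.8). Nest angles show the dial turned about 60.2°. Handing in.

```bash
python3 -c "
from station import manip
manip.sign_off()"
```

```text
the job is handed in; nothing more can be done
```

I seated the tall lens in the empty nest at the loading place, let it go, then turned the dial by its knob one click clockwise. I let go, backed the arm clear and handed in at about 14 s of the 72 s allowed. The sign-off gives no verdict, so the checks below are my own measurements.

- **Seating:** I lined the slot up with the tongue from the camera, so the lens went in without a turning search. There was no tongue push on the way down, and a light contact of 4.8 N came at the expected home height. After letting go, the lens top lay at pixel (406,175), where fully home predicts (406.5,175.0) and riding high predicts (409.5,176.8).
- **Dial:** After letting go, the three empty nests showed a turn of about 60.2°, within 0.4° of the click. The lens top was within half an enlarged-picture pixel of its fully-home position in front of the test head, and the arm was clear of everything.
- **What disagreed or was not checked:**
    - Measured tool positions scattered by 1–2 mm.
    - The finger opening read about 25 mm on the 26 mm barrel and about 13 mm on the 14 mm knob bar.
    - The wrist read up to about 9 N vertically while I held the knob.
    - I took no final picture of the tray or the bottle. Nothing I did came near the bottle, and only the tall lens was gripped in the tray.

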